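# Dispense one clock barrel and slide it onto the green spot

### The job

Press the red plunger of the barrel dispenser fully down once and let it spring back up, so that a single brass barrel comes out onto the mat. Then, without picking it up, push that barrel with the fingertips across the mat until it lies wholly on the round green spot, and leave it there. The other barrels stay in the dispenser, and the loupe, screwdriver, jar and clock movement are left alone.

Things in the scene. Friction and masses are not known exactly. Their poses are not given: they have to be found in the camera images.
- dispenser: Dispenser fixed to the mat: a clear square magazine (46 mm square, 44 mm high (posts 53 mm wide), open on top) with three stacked brass barrels, and behind it a green housing 46 mm wide, 38 mm high, at x = -108 to -22 mm; the plunger stands at x = -68 mm, y = 0. Origin: on the magazine's axis at the mat surface (3 mm above the bench). x points out of the outlet in the magazine's front face, z up.
- outlet (a point): Middle of the front wall over the outlet slot, at mat height, 22.5 mm ahead of the dispenser's origin. The lowest barrel is shoved straight out here along the dispenser's x; at full stroke its centre lies about 36 mm ahead of this point, a little more if pressed fast. When the plunger is back up the stack drops by one, and another full press would eject another barrel.
- plunger (a joint): Travel of the red plunger, m: 0 up, 0.030 fully down. It moves straight down, springs back up when let go, and takes about 4 N at the start and 8 N at the bottom. It drives a hidden blade, 2 mm per mm, that shoves the lowest barrel out and goes back with the plunger.
- plunger_top (a point): Centre of the top face of the red plunger knob (32 mm across, 12 mm thick), 88 mm above the mat when up, 58 mm when down. It moves with the plunger.
- barrel_1: The lowest brass barrel of the stack, the one that comes out first: a brass disc with a copper-coloured top face and dark centre, 34 mm across, 12 mm high, 40 to 80 g. Origin: centre of its underside, z up. It lies flat on the mat and slides with friction.
- barrel_2: Second barrel from below, same size; must stay in the magazine (it drops 12 mm after the press).
- barrel_3: Top barrel, same size; must stay in the magazine.
- green_spot: The target: a flat green round spot 60 mm across painted flush on the mat, to the left or right of the outlet, 100 to 140 mm to the side. Origin: its centre at the mat surface (3 mm above the bench).
- white_spot: A like spot in white on the other side of the outlet, not the target. Origin: its centre.
- loupe: Black watchmaker's loupe standing loose on the mat in front of the outlet, 36 mm across, 40 mm high; leave alone. Origin: centre of its underside.
- screwdriver: Small loose screwdriver, 130 mm long, lying on the mat in front of the outlet; leave alone. Origin: under its middle, x along its length.
- jar: Small loose glass jar with steel lid beside the plunger housing, 44 mm across, 45 mm high; leave alone. Origin: centre of its underside.
- movement: Loose brass clock movement on the other side of the housing, 66 x 66 x 49 mm; leave alone. Origin: centre of its underside.
Mind the look-alikes: they are no part of the job. Several things look just like the dispenser: the one meant starts nearest to the robot's base.

How it is judged:
On the way, in this order (a step that is already met when the one before it is completed fails the run):
1. the plunger is pressed fully down and the lowest barrel is out of the magazine (value of joint plunger above 0.026 m and x of barrel_1 in the frame of dispenser above 0.045 m).
2. the plunger is back up, with that barrel out on the mat (value of joint plunger below 0.003 m and x of barrel_1 in the frame of dispenser above 0.04 m), for 0.1 s.
3. the barrel lies on the green spot (horizontal distance between barrel_1 and green_spot below 0.014 m and angle between barrel_1's own z axis and vertical below 0.1 rad and height (world z) of barrel_1 below 0.006 m), for 0.1 s.
At the end, for the whole second after the job is handed in: The barrel lies flat and at rest on the mat, its centre within 14 mm of the green spot's centre; the plunger is up (within 3 mm); the other two barrels are in the magazine (each within 22 mm of its start) (all of step 3 and linear speed of barrel_1 below 0.01 m/s and value of joint plunger below 0.003 m and distance of each of barrel_2, barrel_3 from where it was at the start of the episode below 0.022 m); the robot touches nothing.
It fails at once if the dispensed barrel is lifted off the mat by more than 10 mm, or tipped over (height (world z) of barrel_1 above 0.013 m or angle between barrel_1's own z axis and vertical above 0.6 rad).
It fails at once if a second barrel leaves the magazine or is lifted (distance of any of barrel_2, barrel_3 from where it was at the start of the episode above 0.03 m).
It fails at once if the loupe, screwdriver, jar or movement is shifted by more than 15 mm (distance of any of loupe, screwdriver, jar, movement from where it was at the start of the episode above 0.015 m).
It also fails if it takes over 45 s, if anything falls off the work surface, if the arm or the gripper's body presses on something with over 40 N, if the wrist force passes 120 N, or if a joint passes its speed limit or range.

### The arm

A 7-joint arm with a two-finger parallel gripper is mounted at the origin on the work surface. World frame = base frame: x ahead of the robot, y to its left, z up, the work surface at z = 0. Lengths are in m, angles in rad, forces in N, time in s.
With the tool pointing down it reaches from about 0.425 to 0.875 m from the base axis. Payload 4.7 kg.
Tool frame: the origin (TCP) lies between the finger pads; the fingertips stand 14 mm ahead of it and the grasp point (between the pads) lies 5 mm behind it; z points along the fingers, y is the line along which they close (so a half turn about z gives the same grasp; the last joint's range is limited). The gripper opens to 87 mm and grips with 3 to 60 N. Pads are 19 mm wide; open, the fingers measure 117 mm over their backs; the gripper's body (75 mm by 190 mm) begins 51 mm behind the grasp point.
Start: joints at [-1.153, 0.321, -0.07, 1.45, 0.023, 1.371, -0.057], TCP at [0.255, 0.598, 0.237] pointing down, gripper open.
Joint ranges: [-2.86, 2.86], [-0.3, 2.09], [-1.38, 1.24], [0.06, 2.45], [-1.56, 4.7], [0.09, 2.05], [-2.69, 2.69]. Speed limits (rad/s): [2.57, 2.57, 3.14, 3.14, 3.14, 3.14, 3.14].

### API

Orientations are given as a rotation vector (axis times angle).
In Python, from bench import ctrl gives the robot as it stands.
- The arm moves only by the tool step_arm, never from a script. Its argument "commands" is a list of rows, each an object with "travel": the shift along the tool's x, y, z in m, a list of three; "turn": the turn, a rotation vector about the tool's x, y, z in degrees, a list of three. A call has 1 to 5 rows; each row is the pose to reach, as a shift and turn from the pose commanded when the call began, along the tool's axes at that moment; what a row does not reach only later rows make up. A row lasts 1/10 s, in which the tool goes at most 50 mm and 8.59 degrees, less where a joint would pass 70% of its speed; a pose out of reach is approached as far as the arm can. A call with a gripper value outside its range is refused whole. "gripper" is the opening, from 0 (shut) to 1 (fully open), set as the call begins (left out, the last holds). The fingers move at their own pace and stop on an object; "force" is the grip in N (left out, the last holds). Time passes only in rows, so rows that repeat a pose let the fingers close. It gives the time, the measured TCP pose, the force, the opening and the grip force at its end, in the units of the state.
- ctrl.get_state(): the state, without advancing time (a new reading comes with each control period).
- ctrl.get_image(name): name is "side" or "top" or "wrist"; returns the picture (400x640x3 uint8, red, green, blue); there is no depth.
- ctrl.camera_model(name): a dict with "fx", "fy", "cx", "cy" (pixels), "R" (3x3) and "t" (3): a world point X has camera coordinates R X + t; the wrist camera has in their place "T_tool_cam" (4x4, takes a point from camera to tool coordinates, whose origin is the TCP and whose axes are the flange's). Camera axes: x right, y down, z forward; pixel columns grow to the right and rows downward; lengths in m; the calibration is good to about 2 mm. A picture is of the moment at which its call begins: read the wrist's pose just before it. camera_model takes no time and is no camera call.
- ctrl.close_job(): hands the job in; it is judged then, once.
The state is a dict: "time": time; "joint_positions": joint angles; "qd": joint speeds; "joint_torque": joint torques, N m; "position": TCP position; "tool_rot": TCP orientation; "ft_force": force on the tool from outside, world axes, zero at the start; "torque": the same for the moment, N m; "grip_width": opening from 0.0 (shut) to 1.0 (fully open); "grip_force": force on a finger pad.
Only numpy, scipy, OpenCV 4.12 (cv2) and the standard library are available. Lean on these libraries where they do the work, as an engineer would, in place of code of your own. Each camera call takes 0.05 s, during which the arm holds its last target. There are 200 camera calls.

## Working session

There is one attempt and no reset: what is moved stays moved. The work goes in short steps, Python scripts to look and compute and a tool call to move; the robot and the scene stay as the last step left them, time stands still between calls to the robot, and variables do not carry over. Pictures are saved under pics/ and viewed, at most 10 in all, crops included, and the job is handed in when it is done.

Besides the shell and the picture viewer there is one more tool, called after ">>>" as name(argument=value, ...), one argument or row to a line, values as JSON. step_arm: Moves the arm, as the interface text tells. Its arguments: {"type":"object","properties":{"commands":{"type":"array"},"gripper":{"type":"number"},"force":{"type":"number"}},"required":["commands"]}

```bash
mkdir -p pics
cat > h.py <<'E'
from bench import ctrl
import numpy as np, cv2
from scipy.spatial.transform import Rotation as Ro
def grab(n,f=None):
    s=ctrl.get_state(); im=ctrl.get_image(n)
    if f: cv2.imwrite('pics/'+f,im[:,:,::-1])
    return s,im
def cam(n,s=None):
    m=ctrl.camera_model(n)
    if n=='wrist':
        T=np.eye(4);T[:3,:3]=Ro.from_rotvec(s['tool_rot']).as_matrix();T[:3,3]=s['position']
        W=T@np.array(m['T_tool_cam']); R=W[:3,:3].T; t=-R@W[:3,3]
    else: R=np.array(m['R']);t=np.array(m['t'])
    return m,R,t
def ray(n,px,z,s=None):
    m,R,t=cam(n,s); c=-R.T@t
    d=R.T@np.array([(px[0]-m['cx'])/m['fx'],(px[1]-m['cy'])/m['fy'],1])
    return c+d*(z-c[2])/d[2]
def totool(s,p):
    return Ro.from_rotvec(s['tool_rot']).inv().apply(np.array(p)-s['position'])
E
python3 - <<'E'
from h import *
s,a=grab('top','top0.png'); _,b=grab('side','side0.png')
print(s['position'],s['tool_rot'],s['time'])
for n in('top','side'):
    m,R,t=cam(n); print(n,-R.T@t,m['fx'])
E
```

```text
[0.25524843 0.59722497 0.23547113] [-6.29845827e-01 -3.07757416e+00  2.93715754e-03] 0.0
top [ 0.41371572 -0.07250227  1.06023897] 486.07640312936917
side [ 0.38940161 -0.54360028  0.67479155] 390.7059175535424
```

View pics/top0.png

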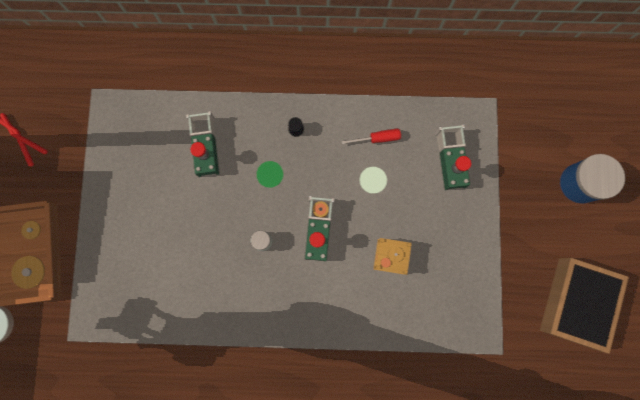

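View pics/side0.png

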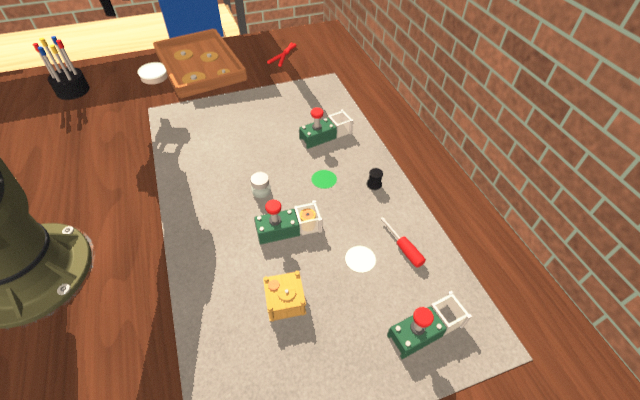

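The top view shows three dispensers, at px (203,145), (318,230) and (455,158). The middle one is nearest the base (bottom of the picture) and is the only one holding barrels. The green spot is at (270,174) and the white spot at (373,180). The loupe is at (296,127), the screwdriver at (372,137), the jar at (260,240) and the movement at (393,256). I'll take the middle dispenser and check it in a crop.

Run:
```python
from h import *
a=cv2.imread('pics/top0.png'); b=cv2.imread('pics/side0.png')
cv2.imwrite('pics/crop.png',cv2.resize(a[180:280,235:425],None,fx=4,fy=4,interpolation=cv2.INTER_CUBIC))
def blobs(im,roi,lo,hi):
    x0,y0,x1,y1=roi; h=cv2.cvtColor(im[y0:y1,x0:x1],cv2.COLOR_BGR2HSV)
    m=cv2.inRange(h,np.array(lo),np.array(hi)); n,l,st,c=cv2.connectedComponentsWithStats(m)
    return [(c[i]+[x0,y0],st[i,4]) for i in range(1,n) if st[i,4]>25]
for nm,z,roi,lo,hi in [('green',.003,(250,155,290,195),(50,120,60),(75,255,255)),('white',.003,(350,160,395,200),(25,10,150),(75,120,255)),
  ('plunger',.091,(300,225,335,255),(0,170,120),(6,255,255)),('housing',.041,(295,215,340,270),(60,80,20),(90,255,110)),('barrel',.039,(305,195,335,222),(5,120,120),(20,255,255)),('loupe',.03,(285,115,305,140),(0,0,0),(180,255,45))]:
    for c,n in blobs(a,roi,lo,hi): print(nm,c,n,ray('top',c,z))
for nm,z,roi,lo,hi in [('greenS',.003,(300,165,345,195),(50,120,60),(75,255,255)),('plungerS',.088,(260,195,290,220),(0,170,120),(6,255,255))]:
    for c,n in blobs(b,roi,lo,hi): print(nm,c,n,ray('side',c,z))
```

```text
green [269.43945312 173.9296875 ] 512 [0.62198939 0.04545711 0.003     ]
white [372.69016393 179.58360656] 610 [ 0.61516068 -0.18322069  0.003     ]
plunger [316.80113636 239.19318182] 176 [ 0.47481477 -0.06419893  0.091     ]
housing [318.75135135 227.52432432] 185 [ 0.50257006 -0.06719892  0.041     ]
housing [316.28426396 251.3857868 ] 197 [ 0.45251971 -0.06338643  0.041     ]
barrel [320.36216216 208.91351351] 185 [ 0.54231867 -0.06954109  0.039     ]
loupe [295.58737864 126.83980583] 206 [ 0.72302607 -0.01054078  0.03      ]
greenS [323.7347561 178.75     ] 328 [0.62172174 0.04562809 0.003     ]
plungerS [274.35643564 208.21782178] 101 [ 0.47540643 -0.07112437  0.088     ]
```

View pics/crop.png

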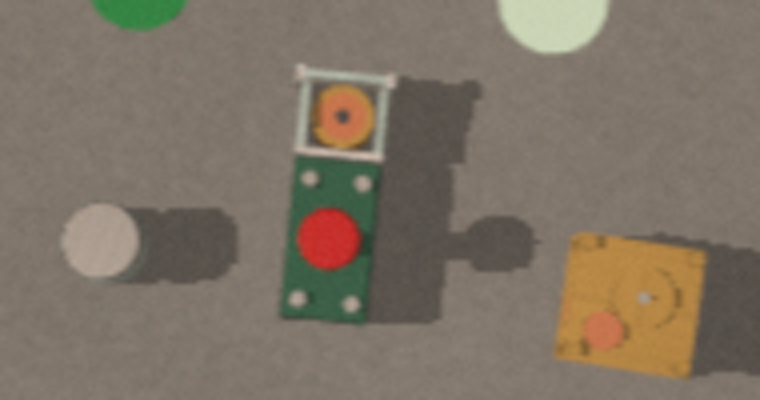

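The crop confirms it: the middle dispenser has a barrel in the magazine (crop (342,116)) and the red plunger at (328,238). The dispenser's axis points at about -4.5°, and the measured plunger-to-barrel distance of 67.7 mm agrees with the given 68 mm. I'll move above the plunger with the gripper shut.

>>> step_arm(
  commands=[
    {"travel": [-0.039, -0.014, 0], "turn": [0, 0, 3.75]},
    {"travel": [-0.078, -0.029, 0], "turn": [0, 0, 7.5]},
    {"travel": [-0.118, -0.043, 0], "turn": [0, 0, 11.25]},
    {"travel": [-0.157, -0.058, 0], "turn": [0, 0, 15]},
    {"travel": [-0.196, -0.072, 0], "turn": [0, 0, 18.75]},
  ],
  gripper=0,
  force=20,
)

```text
time: 0.6
position: [0.4083, 0.4529, 0.2362]
tool_rot: [-1.127, -2.932, 0.001]
ft_force: [0.6, 0.5, 0.8]
grip_width: 0.626
grip_force: 0.0
```

>>> step_arm(
  commands=[
    {"travel": [-0.036, -0.015, 0], "turn": [0, 0, 3.75]},
    {"travel": [-0.073, -0.03, 0], "turn": [0, 0, 7.5]},
    {"travel": [-0.109, -0.045, 0], "turn": [0, 0, 11.25]},
    {"travel": [-0.145, -0.06, 0], "turn": [0, 0, 15]},
    {"travel": [-0.182, -0.075, 0], "turn": [0, 0, 18.75]},
  ],
)

```text
time: 1.1
position: [0.493, 0.2756, 0.2362]
tool_rot: [-1.589, -2.71, 0.001]
ft_force: [0.4, 0.1, 1.3]
grip_width: 0.172
grip_force: 0.0
```

>>> step_arm(
  commands=[
    {"travel": [-0.033, -0.015, 0], "turn": [0, 0, 3.75]},
    {"travel": [-0.067, -0.029, 0], "turn": [0, 0, 7.5]},
    {"travel": [-0.1, -0.044, 0], "turn": [0, 0, 11.25]},
    {"travel": [-0.134, -0.058, 0], "turn": [0, 0, 15]},
    {"travel": [-0.167, -0.073, 0], "turn": [0, 0, 18.75]},
  ],
)

```text
time: 1.6
position: [0.5108, 0.0942, 0.2363]
tool_rot: [-2.01, -2.414, 0.0]
ft_force: [-0.2, 0.5, 0.3]
grip_width: 0.009
grip_force: 0.0
```

>>> step_arm(
  commands=[
    {"travel": [-0.031, -0.013, 0], "turn": [0, 0, 3.75]},
    {"travel": [-0.062, -0.026, 0], "turn": [0, 0, 7.5]},
    {"travel": [-0.092, -0.04, 0], "turn": [0, 0, 11.25]},
    {"travel": [-0.123, -0.053, 0], "turn": [0, 0, 15]},
    {"travel": [-0.154, -0.066, 0], "turn": [0, 0, 18.75]},
  ],
)

```text
time: 2.1
position: [0.4734, -0.0696, 0.2366]
tool_rot: [-2.377, -2.053, -0.001]
ft_force: [1.1, 0.3, -0.6]
grip_width: 0.002
grip_force: 0.0
```

Run:
```python
from h import *
s,a=grab('wrist','w1.png')
h=cv2.cvtColor(a,cv2.COLOR_RGB2HSV); m=cv2.inRange(h,np.array((0,170,90)),np.array((6,255,255)))
n,l,st,c=cv2.connectedComponentsWithStats(m)
for i in range(1,n):
    if st[i,4]>100: p=ray('wrist',c[i],.091,s); print(c[i],st[i],p,totool(s,p))
print(s['position'])
```

```text
[318.66464156 179.67193196] [303 164  32  32 823] [ 0.47604465 -0.06326133  0.091     ] [0.00655457 0.00171947 0.14557777]
[524.21279762 244.13839286] [511 226  27  34 672] [ 0.6646746  -0.15624827  0.091     ] [-0.0579636   0.20188249  0.14554616]
[ 0.47336519 -0.06959279  0.23657314]
```

View pics/w1.png

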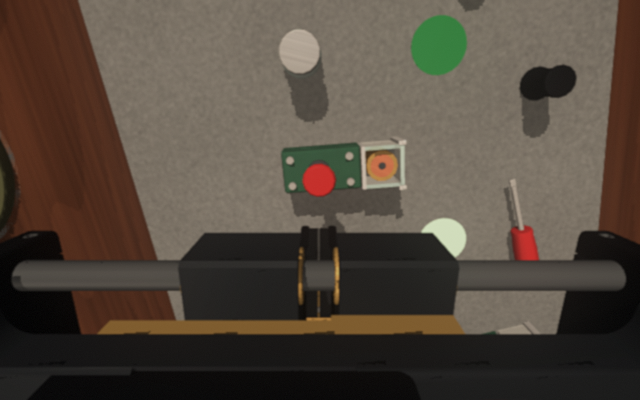

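The wrist view shows the knob at (318,180), 6.5 mm off to tool +x, which agrees with the top view. The barrels are in the magazine at (382,166). I'll descend, then press.

>>> step_arm(
  commands=[
    {"travel": [0.006, 0.0015, 0.03]},
    {"travel": [0.006, 0.0015, 0.065]},
    {"travel": [0.006, 0.0015, 0.1]},
    {"travel": [0.006, 0.0015, 0.12]},
    {"travel": [0.006, 0.0015, 0.12]},
  ],
)

```text
$.commands[0]: bad value
```

>>> step_arm(
  commands=[
    {"travel": [0, 0, 0.012]},
    {"travel": [0, 0, 0.022]},
    {"travel": [0, 0, 0.032]},
    {"travel": [0, 0, 0.039]},
    {"travel": [0, 0, 0.041]},
  ],
)

```text
$.commands[0]: bad value
```

Each row needs a turn as well.

>>> step_arm(
  commands=[
    {"travel": [0.006, 0.0015, 0.03], "turn": [0, 0, 0]},
    {"travel": [0.006, 0.0015, 0.065], "turn": [0, 0, 0]},
    {"travel": [0.006, 0.0015, 0.1], "turn": [0, 0, 0]},
    {"travel": [0.006, 0.0015, 0.12], "turn": [0, 0, 0]},
    {"travel": [0.006, 0.0015, 0.12], "turn": [0, 0, 0]},
  ],
)

```text
time: 2.65
position: [0.4739, -0.0622, 0.1138]
tool_rot: [-2.372, -2.054, 0.008]
ft_force: [-0.2, 0.2, 0.2]
grip_width: 0.002
grip_force: 0.0
```

>>> step_arm(
  commands=[
    {"travel": [0, 0, 0.012], "turn": [0, 0, 0]},
    {"travel": [0, 0, 0.022], "turn": [0, 0, 0]},
    {"travel": [0, 0, 0.032], "turn": [0, 0, 0]},
    {"travel": [0, 0, 0.039], "turn": [0, 0, 0]},
    {"travel": [0, 0, 0.041], "turn": [0, 0, 0]},
  ],
)

```text
time: 3.15
position: [0.4783, -0.0623, 0.0769]
tool_rot: [2.372, 2.057, 0.004]
ft_force: [-1.9, -0.1, 7.8]
grip_width: 0.003
grip_force: 4.1
```

>>> step_arm(
  commands=[
    {"travel": [0, 0, 0.002], "turn": [0, 0, 0]},
    {"travel": [0, 0, 0.003], "turn": [0, 0, 0]},
    {"travel": [0, 0, 0.003], "turn": [0, 0, 0]},
  ],
)

```text
time: 3.45
position: [0.4784, -0.0623, 0.0753]
tool_rot: [2.373, 2.057, 0.004]
ft_force: [-5.3, 0.3, 15.1]
grip_width: 0.002
grip_force: 7.7
```

The force jumped to 15 N, so the plunger is at the stop. I'll lift straight up.

>>> step_arm(
  commands=[
    {"travel": [0, 0, -0.015], "turn": [0, 0, 0]},
    {"travel": [0, 0, -0.04], "turn": [0, 0, 0]},
    {"travel": [0, 0, -0.08], "turn": [0, 0, 0]},
    {"travel": [0, 0, -0.12], "turn": [0, 0, 0]},
    {"travel": [0, 0, -0.16], "turn": [0, 0, 0]},
  ],
)

```text
time: 3.95
position: [0.4771, -0.0621, 0.2349]
tool_rot: [2.373, 2.057, 0.003]
ft_force: [0.5, 0.6, 0.4]
grip_width: 0.004
grip_force: 0.0
```

```bash
cat >> h.py <<'E'
def copper(a,s,n,z=.015,zone=(.57,.72,-.12,.1)):
    h=cv2.cvtColor(a,cv2.COLOR_RGB2HSV); m=cv2.inRange(h,np.array((3,110,90)),np.array((25,255,255)))
    m=cv2.morphologyEx(m,cv2.MORPH_CLOSE,np.ones((5,5),np.uint8))
    k,l,st,c=cv2.connectedComponentsWithStats(m); o=[]
    for i in range(1,k):
        p=ray(n,c[i],z,s)
        if st[i,4]>60 and zone[0]<p[0]<zone[1] and zone[2]<p[1]<zone[3]: o.append((c[i].round(1),st[i].tolist(),p.round(4)))
    return o
E
python3 - <<'E'
from h import *
s,a=grab('wrist','w2.png'); print(s['position'],s['tool_rot'],copper(a,s,'wrist'))
s,b=grab('top','t2.png'); print(copper(b,s,'top'))
h=cv2.cvtColor(a,cv2.COLOR_RGB2HSV); m=cv2.inRange(h,np.array((50,120,60)),np.array((72,255,255)))
k,l,st,c=cv2.connectedComponentsWithStats(m)
for i in range(1,k):
    if st[i,4]>500: print('g',c[i],st[i],ray('wrist',c[i],.003,s))
E
```

```text
[ 0.47710897 -0.06213386  0.23494679] [2.37312016 2.05720633 0.00315112] [(array([424.2, 164.7]), [409, 150, 31, 31, 735], array([ 0.5996, -0.0726,  0.015 ]))]
[]
g [435.87474163  52.99545267] [ 409   25   54   57 2419] [0.6319132  0.04596924 0.003     ]
```

View pics/w2.png

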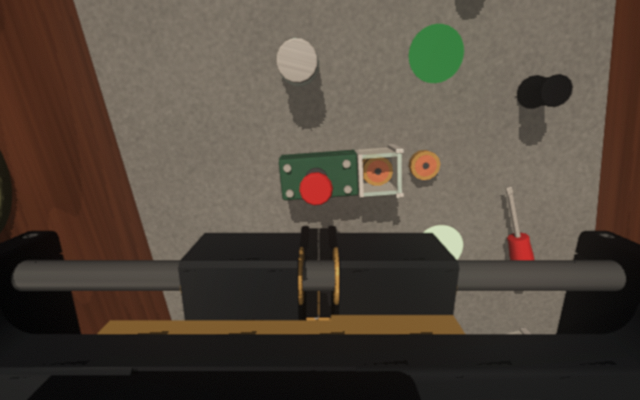

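The plunger is back up and one barrel is out at wrist px (424,165), which is world (0.600, -0.073) as expected. The rest are still in the magazine. I'll open the fingers a little as a cradle and come down on the barrel's -y side.

>>> step_arm(
  commands=[
    {"travel": [-0.012, 0.042, 0.0], "turn": [0, 0, 0]},
    {"travel": [-0.025, 0.085, 0], "turn": [0, 0, 0]},
    {"travel": [-0.037, 0.128, 0.01], "turn": [0, 0, 0]},
    {"travel": [-0.037, 0.128, 0.05], "turn": [0, 0, 0]},
    {"travel": [-0.037, 0.128, 0.09], "turn": [0, 0, 0]},
  ],
  gripper=0.14,
)

```text
time: 4.55
position: [0.6002, -0.1179, 0.1416]
tool_rot: [2.372, 2.055, 0.001]
ft_force: [-0.5, -0.2, -0.1]
grip_width: 0.136
grip_force: 0.0
```

Run:
```python
from h import *
s,a=grab('wrist','w3.png'); s=ctrl.get_state(); print(s['position'],s['tool_rot'],copper(a,s,'wrist'),s['grip_width'])
for o in copper(a,s,'wrist'): print(totool(s,o[2]))
print('spot tool',totool(s,[.622,.0455,.003]),cam('wrist',s)[0]['T_tool_cam'])
h=cv2.cvtColor(a,cv2.COLOR_RGB2HSV); m=cv2.inRange(h,np.array((50,120,60)),np.array((72,255,255)))
k,l,st,c=cv2.connectedComponentsWithStats(m)
for i in range(1,k):
    if st[i,4]>500: print('g',c[i],st[i],ray('wrist',c[i],.003,s))
```

```text
[ 0.59478393 -0.11642752  0.13384478] [-2.36904279 -2.05351121  0.0126816 ] [(array([310.2, 140.3]), [291, 120, 40, 42, 1245], array([ 0.5949, -0.0709,  0.015 ]))] 0.14013209805577703
[ 0.04531113 -0.00514427  0.1188162 ]
spot tool [0.16440222 0.00527593 0.13048244] [[-8.62240764e-04 -9.63494748e-01 -2.67725845e-01  7.36096855e-02]
 [ 9.99999626e-01 -8.13598062e-04 -2.92623907e-04  1.40410614e-03]
 [ 6.41203684e-05 -2.67725997e-01  9.63495089e-01 -1.46553224e-01]
 [ 0.00000000e+00  0.00000000e+00  0.00000000e+00  1.00000000e+00]]
g [315.24522028   9.6566916 ] [ 282    0   67   25 1203] [0.61294488 0.0253244  0.003     ]
```

View pics/w3.png

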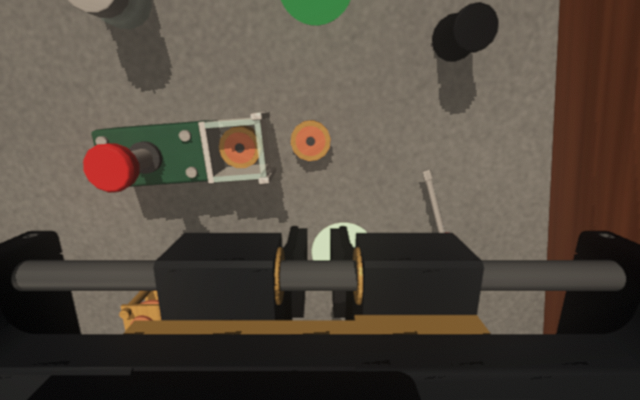

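The wrist view shows the barrel at (310,140) ahead of the slightly open fingers, with the magazine clear of them to the left and the green spot at the top (315,5). The path is free, so I'll go down.

>>> step_arm(
  commands=[
    {"travel": [0, 0.003, 0.035], "turn": [0, 0, 0]},
    {"travel": [0, 0.003, 0.07], "turn": [0, 0, 0]},
    {"travel": [0, 0.003, 0.1], "turn": [0, 0, 0]},
    {"travel": [0, 0.003, 0.112], "turn": [0, 0, 0]},
    {"travel": [0, 0.003, 0.112], "turn": [0, 0, 0]},
  ],
)

```text
time: 5.1
position: [0.6004, -0.1168, 0.0297]
tool_rot: [-2.372, -2.057, 0.003]
ft_force: [-0.9, -0.0, -0.2]
grip_width: 0.14
grip_force: 0.0
```

Run:
```python
from h import *
s,a=grab('wrist','w4.png'); s2=ctrl.get_state(); print(s['position'],s2['position'],s['tool_rot'],s['ft_force'])
for o in copper(a,s,'wrist'): print(o,totool(s,o[2]))
print('spot tool',totool(s,[.622,.0455,.003]))
```

```text
[ 0.60041185 -0.11679429  0.02965002] [ 0.60167081 -0.11718618  0.03125325] [-2.37183833 -2.05718786  0.0027209 ] [-0.91769176 -0.01216351 -0.24567339]
(array([305.6, 165.8]), [273, 132, 66, 68, 3298], array([ 0.6016, -0.0728,  0.015 ])) [ 0.04372132 -0.00500563  0.01466024]
spot tool [ 0.16371791 -0.00150397  0.02664383]
```

>>> step_arm(
  commands=[
    {"travel": [0, -0.003, 0.005], "turn": [0, 0, 0]},
    {"travel": [0, -0.003, 0.009], "turn": [0, 0, 0]},
    {"travel": [0.008, -0.003, 0.0095], "turn": [0, 0, 0]},
    {"travel": [0.016, -0.003, 0.0095], "turn": [0, 0, 0]},
    {"travel": [0.022, -0.003, 0.0095], "turn": [0, 0, 0]},
  ],
)

```text
time: 5.65
position: [0.602, -0.0934, 0.0214]
tool_rot: [-2.372, -2.06, -0.001]
ft_force: [-0.9, -0.4, -0.2]
grip_width: 0.14
grip_force: 0.2
```

>>> step_arm(
  commands=[
    {"travel": [0.008, 0, 0], "turn": [0, 0, 0]},
    {"travel": [0.016, 0, 0], "turn": [0, 0, 0]},
    {"travel": [0.024, 0, 0], "turn": [0, 0, 0]},
    {"travel": [0.032, 0, 0], "turn": [0, 0, 0]},
    {"travel": [0.038, 0, 0], "turn": [0, 0, 0]},
  ],
)

```text
time: 6.15
position: [0.607, -0.0562, 0.0211]
tool_rot: [-2.373, -2.059, -0.0]
ft_force: [0.4, -0.4, -0.0]
grip_width: 0.139
grip_force: 0.2
```

```bash
cat > look.py <<'E'
from h import *
s,a=grab('wrist','w%d.png'%int(ctrl.get_state()['time']*100)); print(s['position'],s['tool_rot'],s['ft_force'])
for o in copper(a,s,'wrist'): print(o,totool(s,o[2]))
print('spot tool',totool(s,[.622,.0455,.003]))
h=cv2.cvtColor(a,cv2.COLOR_RGB2HSV); m=cv2.inRange(h,np.array((50,120,60)),np.array((72,255,255)))
k,l,st,c=cv2.connectedComponentsWithStats(m)
for i in range(1,k):
    if st[i,4]>500: print('g',c[i],st[i],ray('wrist',[st[i,0]+st[i,2]/2,st[i,1]+st[i,3]/2],.003,s))
E
python3 look.py
```

```text
[ 0.60704939 -0.05622524  0.02107265] [-2.37264283e+00 -2.05895186e+00 -4.54117272e-04] [ 0.41281692 -0.36878902 -0.0022713 ]
(array([318.1, 201.6]), [285, 167, 67, 70, 3485], array([ 0.6122, -0.0291,  0.015 ])) [0.02757842 0.00127777 0.00608133]
(array([276.7, 273.8]), [274, 248, 7, 55, 207], array([ 0.5852, -0.0651,  0.015 ])) [-0.01186596 -0.02038189  0.00606727]
(array([359.7, 275.7]), [356, 248, 8, 56, 291], array([ 0.628 , -0.0724,  0.015 ])) [-0.01306418  0.02301965  0.00607049]
(array([322. , 325.5]), [125, 315, 365, 19, 5373], array([ 0.6042, -0.0997,  0.015 ])) [-0.04344454  0.00330256  0.00605941]
spot tool [0.10281131 0.00047057 0.01810465]
g [318.46934461  47.544926  ] [  256     0   126   107 11352] [0.6223903  0.03904027 0.003     ]
```

The barrel is nested in the cradle. The spot lies 75 mm straight ahead.

>>> step_arm(
  commands=[
    {"travel": [0.008, 0, 0], "turn": [0, 0, 0]},
    {"travel": [0.016, 0, 0], "turn": [0, 0, 0]},
    {"travel": [0.025, 0, 0], "turn": [0, 0, 0]},
    {"travel": [0.033, 0, 0], "turn": [0, 0, 0]},
    {"travel": [0.04, 0, 0], "turn": [0, 0, 0]},
  ],
)

```text
time: 6.7
position: [0.6126, -0.0166, 0.021]
tool_rot: [-2.373, -2.059, -0.0]
ft_force: [0.4, 0.3, 0.1]
grip_width: 0.143
grip_force: 0.1
```

>>> step_arm(
  commands=[
    {"travel": [0.006, -0.0005, 0], "turn": [0, 0, 0]},
    {"travel": [0.012, -0.001, 0], "turn": [0, 0, 0]},
    {"travel": [0.018, -0.001, 0], "turn": [0, 0, 0]},
    {"travel": [0.023, -0.001, 0], "turn": [0, 0, 0]},
    {"travel": [0.027, -0.001, 0], "turn": [0, 0, 0]},
  ],
)

```text
time: 7.2
position: [0.6155, 0.0096, 0.0211]
tool_rot: [-2.373, -2.058, -0.0]
ft_force: [-0.3, -0.8, 0.2]
grip_width: 0.138
grip_force: 0.1
```

```bash
python3 look.py
```

```text
[0.61545051 0.00963415 0.02108269] [-2.37325011e+00 -2.05842778e+00 -2.24149782e-04] [-0.30710579 -0.81811743  0.20602864]
(array([318.2, 201.7]), [285, 167, 67, 70, 3432], array([0.6206, 0.0367, 0.015 ])) [0.02752124 0.00127117 0.00608622]
(array([359.3, 276.3]), [356, 248, 8, 56, 268], array([ 0.6362, -0.0068,  0.015 ])) [-0.01333663  0.02286388  0.00608272]
(array([276.1, 284.6]), [274, 271, 5, 32, 133], array([ 0.5921, -0.0055,  0.015 ])) [-0.01828387 -0.02097703  0.00607886]
(array([322.6, 325.6]), [124, 315, 367, 19, 5374], array([ 0.6129, -0.034 ,  0.015 ])) [-0.04355727  0.00364299  0.00607753]
spot tool [0.03642928 0.00141222 0.01808735]
g [321.58123158 162.7708811 ] [ 265  122  112  104 6106] [0.62369679 0.0476574  0.003     ]
```

>>> step_arm(
  commands=[
    {"travel": [0.004, 0, 0], "turn": [0, 0, 0]},
    {"travel": [0.007, 0, 0], "turn": [0, 0, 0]},
    {"travel": [0.0095, 0, 0], "turn": [0, 0, 0]},
    {"travel": [0.0095, 0, 0], "turn": [0, 0, 0]},
  ],
)

```text
time: 7.65
position: [0.6168, 0.0191, 0.0211]
tool_rot: [-2.373, -2.059, -0.0]
ft_force: [-0.1, -0.3, 0.1]
grip_width: 0.139
grip_force: 0.0
```

>>> step_arm(
  commands=[
    {"travel": [-0.008, 0, 0], "turn": [0, 0, 0]},
    {"travel": [-0.02, 0, 0], "turn": [0, 0, 0]},
    {"travel": [-0.03, 0, 0], "turn": [0, 0, 0]},
    {"travel": [-0.03, 0, -0.04], "turn": [0, 0, 0]},
    {"travel": [-0.03, 0, -0.08], "turn": [0, 0, 0]},
  ],
)

```text
time: 8.15
position: [0.6109, -0.0135, 0.1007]
tool_rot: [-2.375, -2.054, 0.005]
ft_force: [0.7, 0.2, 1.1]
grip_width: 0.141
grip_force: 0.0
```

>>> step_arm(
  commands=[
    {"travel": [-0.03, 0, -0.03], "turn": [0, 0, 0]},
    {"travel": [-0.03, 0, -0.06], "turn": [0, 0, 0]},
    {"travel": [-0.03, 0, -0.06], "turn": [0, 0, 0]},
  ],
)

```text
time: 8.45
position: [0.6107, -0.0442, 0.1662]
tool_rot: [2.374, 2.05, 0.011]
ft_force: [0.5, -0.1, -0.1]
grip_width: 0.14
grip_force: 0.0
```

```bash
sed -i 's/w%d.png.*100)/final.png'"'"'/' look.py; sed -n 2p look.py; python3 look.py
```

```text
s,a=grab('wrist','final.png'); print(s['position'],s['tool_rot'],s['ft_force'])
[ 0.61068809 -0.04415784  0.16615038] [2.37351469 2.04975348 0.01062572] [ 0.51304621 -0.09026182 -0.14405744]
(array([313. ,  85.5]), [295, 66, 37, 40, 1150], array([0.6219, 0.0446, 0.015 ])) [ 0.08921098 -0.00312899  0.15126701]
spot tool [ 0.09009742 -0.00326406  0.16326768]
g [314.70066385  79.18889559] [ 283   52   64   67 1657] [0.62367051 0.04497294 0.003     ]
```

View pics/final.png

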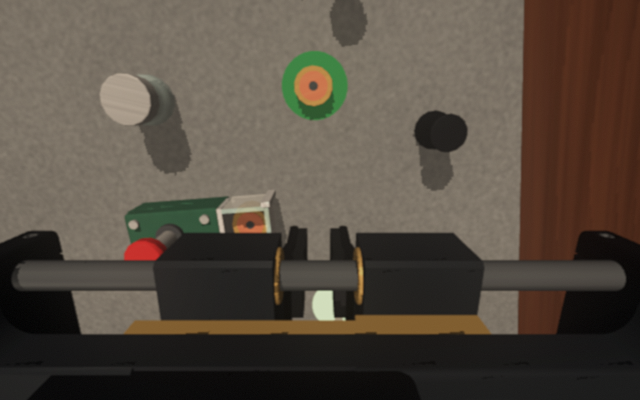

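The barrel sits centred on the green spot at (313,86), within about 2 mm. The arm is clear and the plunger is up, so I'll hand in.

```bash
python3 -c "
from bench import ctrl
print(ctrl.close_job())"
```

```text
the job is handed in; nothing more can be done
None
```

One barrel was dispensed and pushed onto the green spot, centred to within about 2 mm by the wrist camera; I handed the job in at about 8.5 s, and it returned no verdict.

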